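# Fit the grinding disc on the sharpener's spindle and drive pin

### The job

Lift the grinding disc by its hub off the wooden stand and lower it over the shaft of the blue tool sharpener. The red drive pin must enter one of the disc's slots: feel for it with gentle pressure only, turning the disc until it drops in, never forcing or dropping it; then set the disc fully home, flat on the flange, and let go. Leave the other things on the bench where they are.

Things in the scene. Friction and masses are not known exactly. Their poses are not given: they have to be found in the camera images.
- disc_hub (a point): Half-way up the square black hub of the grinding disc, on its axis, 35 mm above the disc's flat underside. Hub 38 x 38 mm, 50 mm tall, standing on the disc's plate (its top 60 mm above the underside). z up along the axis; x and y square to the hub's faces. A round bore 20 mm across goes through hub and plate. Mass about 0.4 kg. At the start the disc lies flat on the stand over its dowel.
- disc_foot (a point): Centre of the disc's underside, 35 mm below disc_hub, same axes. Disc 140 mm across: aluminium plate 10 mm thick, rust-red abrasive ring at the rim (top 14 mm up). Four equal slots through the plate, one each on +x, -x, +y, -y, centred 36 mm from the axis, 12 mm long radially, 11 mm wide: the disc fits in any of four quarter turns.
- sharpener: Blue bench tool sharpener, fixed, housing 240 x 200 mm, its top 105 mm above the bench; origin at the centre of its underside, z up, switch panel on its -x side. The spindle on top is held by a strong brake and does not turn under hand forces.
- spindle_seat (a point): On the shaft's axis at the flat top of the steel flange (104 mm across, 130 mm above the bench), where the disc's underside must rest. On the flange stands one round red drive pin, 8 mm across, 12 mm tall, 36 mm from the axis. Its direction round the shaft differs each time and no reading gives it: see or feel it. Off a slot, the disc rests on the pin, 12 mm above the flange.
- spindle_tip (a point): Top of the smooth upright shaft in the middle of the flange, 66 mm above spindle_seat. Shaft 18 mm across, straight for 52 mm above the flange, then a cone 14 mm tall down to 6 mm across.
- stand: Fixed plywood storage stand, base 150 x 150 x 18 mm; a round pad 64 mm across, top 40 mm above the bench; a dowel 14 mm across that rises 50 mm above the pad inside the disc's bore (raise the disc more than 50 mm to clear it). Origin at the centre of its underside.
- glue: Bystander: white glue bottle with an orange cap, 56 mm across, 170 mm tall, standing; origin at the bottom, to be left alone.
- wrench: Bystander: flat steel spindle wrench, 180 x 38 x 8 mm, lying along its x; origin at the bottom, to be left alone.
- chisel: Bystander: wood chisel with brown handle, 240 mm long along its x, 26 mm thick, lying; origin at the bottom, to be left alone.
- mallet: Bystander: beech joiner's mallet, 290 mm long along its x, head 70 x 130 x 90 mm, lying; origin at the bottom, to be left alone.
- offcuts: Bystander: stack of three wooden boards, 140 x 90 x 60 mm in all; origin at the bottom, to be left alone.
- square: Bystander: try square, steel blade 150 mm, dark wooden stock 120 mm, 16 mm thick, lying flat; origin at the bottom, to be left alone.
Mind the look-alikes: they are no part of the job. Leave any orange or purple look-alike of the stand alone.

How it is judged:
By the outcome, as a careful person would: the job done as asked, in the order asked, and still so for the second after the job is handed in, with the robot touching nothing.
It also fails if it takes over 72 s, if anything falls off the work surface, if the arm or the gripper's body presses on something with over 40 N, if the wrist force passes 120 N, or if a joint passes its speed limit or range.

### The arm

A 6-joint arm with a two-finger parallel gripper is mounted at the origin on the work surface. World frame = base frame: x ahead of the robot, y to its left, z up, the work surface at z = 0. Lengths are in mm, angles in degrees, forces in N, time in s.
With the tool pointing down it reaches from about 300 to 850 mm from the base axis. Payload 4.2 kg.
Tool frame: the origin (TCP) lies at the very end of the fingers, on their centre line; the grasp point (between the pads) lies 19 mm behind it; x points along the fingers, z is the direction in which the jaws open and shut, and the axes are right-handed (so a half turn about x gives the same grasp; the last joint's range is limited). The gripper opens to 91 mm and grips with 3 to 60 N. Pads are 32 mm wide; open, the fingers measure 118 mm over their backs; the gripper's body (76 mm by 178 mm) begins 60 mm behind the grasp point.
Start: joints at [-69.901, 18.312, 89.639, -0, 72.044, -1.146], TCP at [208.362, -535.937, 213.976] pointing down, gripper open.
Joint ranges: [-177.97, 177.97], [-48.28, 115.42], [12.27, 149.76], [-77.06, 257.06], [2.81, 150.46], [-146.56, 146.56]. Speed limits (degrees/s): [147.25, 147.25, 180, 180, 180, 180].

### API

Orientations are given as [roll, pitch, yaw] about the fixed x, y, z axes, in that order (R = Rz(yaw) Ry(pitch) Rx(roll)).
In Python, from workcell import state, grab_frame, camera_info, env, search_frame, place_of gives the robot as it stands.
- The arm moves only by the tool drive_tool, never from a script. Its argument "plan" is a list of rows, each a list of 7 numbers: the turn, a rotation vector about the world's x, y, z in degrees, then the shift along the world's x, y, z in mm, then the finger opening in mm, from 0 to 91.2. In form: [[wx, wy, wz, dx, dy, dz, jaw], ...]. A call has 1 to 10 rows; each row is the pose to reach, as a shift and turn from the pose measured when the call began; what a row does not reach only later rows make up. A row lasts 1/8 s, in which the tool goes at most 62.5 mm and 10.7 degrees, less where a joint would pass 70% of its speed; a pose out of reach is approached as far as the arm can. A call with a gripper value outside its range is refused whole. The fingers move at their own pace and stop on an object; "grip_force" is the grip in N (left out, the last holds). Time passes only in rows, so rows that repeat a pose let the fingers close. It gives the time, the measured TCP pose, the force and the opening at its end, in the units of the state.
- state(): the state, without advancing time (a new reading comes with each control period).
- grab_frame(name): name is "side" or "top" or "wrist"; returns the picture (400x640x3 uint8, red, green, blue); there is no depth.
- camera_info(name): a dict with "intrinsics" (3x3 intrinsics, pixels), "origin" and "orientation" of the camera in the world; the wrist camera has in their place "hand_eye" (4x4, takes a point from camera to tool coordinates, whose origin is the TCP and whose axes are the tool frame's). Camera axes: x right, y down, z forward; pixel columns grow to the right and rows downward; lengths in mm; the calibration is good to about 2 mm. A picture is of the moment at which its call begins: read the wrist's pose just before it. camera_info takes no time and is no camera call.
- env.job_done(): hands the job in, once; it reports no verdict.
Trained networks look in the newest picture that a camera, given by its name, has taken for a name from the list of things; names that differ only in an ending like _2 or _b are one class to them, and where a whole thing is asked for, a point or a joint stands for the part that bears it (a point fixed in the world has none). Each returns a list of dicts, best first, with "p" (0 to 1); they miss things now and then, are a little off and sometimes report something else, mostly with a low value. They report only what shows in the picture. A call takes as long as a camera call. They do not tell look-alikes from the thing itself.
- search_frame(camera, label): "rect" ([left, top, right, bottom] as shares, 0 to 1, of the picture: columns of its width, rows of its height, round what is visible of it).
- place_of(camera, label): "location" ([column, row] as shares, 0 to 1, of the picture: columns of its width, rows of its height: a listed point, or the origin of a listed thing).
The state is a dict: "time_s": time; "qpos": joint angles; "qvel": joint speeds; "effort": joint torques, N m; "ee_pos": TCP position; "ee_rot": TCP orientation; "force": force on the tool from outside, world axes, zero at the start; "torque": the same for the moment, N m; "gripper_width": finger opening in mm.
Only numpy, scipy, OpenCV 4.12 (cv2) and the standard library are available. Lean on these libraries where they do the work, as an engineer would, in place of code of your own. Each camera call takes 0.05 s, during which the arm holds its last target. There are 200 camera calls.

## Working session

There is one attempt and no reset: what is moved stays moved. The work goes in short steps, Python scripts to look and compute and a tool call to move; the robot and the scene stay as the last step left them, time stands still between calls to the robot, and variables do not carry over. Pictures are saved under pics/ and viewed, about 8 in all and at most 12, crops included, and the job is handed in when it is done.

Besides the shell and the picture viewer there is one more tool, called after "Request:" as name(argument=value, ...), one argument or row to a line, values as JSON. drive_tool: Moves the arm, as the interface text tells. Its arguments: {"type":"object","properties":{"plan":{"type":"array"},"grip_force":{"type":"number"}},"required":["plan"]}

```bash
mkdir -p pics; cat > h.py <<'E'
import numpy as np, cv2
from scipy.spatial.transform import Rotation as Ro
from workcell import state, grab_frame, camera_info, env, search_frame, place_of
def cam(name, s=None):
    c=camera_info(name); K=np.array(c["intrinsics"])
    if name=="wrist":
        H=np.array(c["hand_eye"]); R=Ro.from_euler("xyz",s["ee_rot"],degrees=True).as_matrix()
        return K, R@H[:3,:3], R@H[:3,3]+np.array(s["ee_pos"])
    o=np.array(c["orientation"])
    R=o if o.shape==(3,3) else Ro.from_euler("xyz",o,degrees=True).as_matrix()
    return K,R,np.array(c["origin"])
def ray(c,uv):
    K,R,o=c; d=R@np.linalg.solve(K,[uv[0],uv[1],1]); return o,d/np.linalg.norm(d)
def onz(c,uv,z):
    o,d=ray(c,uv); return o+d*(z-o[2])/d[2]
def tri(rs):
    A=0;b=0
    for o,d in rs:
        P=np.eye(3)-np.outer(d,d); A=A+P; b=b+P@o
    x=np.linalg.solve(A,b); return x,[np.linalg.norm((np.eye(3)-np.outer(d,d))@(x-o)) for o,d in rs]
def proj(c,p):
    K,R,o=c; q=K@(R.T@(np.array(p)-o)); return q[:2]/q[2]
def save(im,n): cv2.imwrite("pics/"+n,im[:,:,::-1])
E
python3 - <<'E'
from h import *
print(state()); print(camera_info("side")); print(camera_info("top")); print(camera_info("wrist"))
s=state()
ims={n:grab_frame(n) for n in("side","top")}
save(np.vstack([ims["side"],ims["top"]])[:, :],"a.png")
im=cv2.resize(np.vstack([ims["side"],ims["top"]]),(480,600)); 
for n in ims: save(ims[n],n+"0.png")
for n in ims:
  for l in("disc_hub","disc_foot","stand","sharpener","spindle_seat","spindle_tip","glue","mallet"):
    print(n,l,[(round(d["p"],2),np.round(np.array(d["location"])*[640,400],1).tolist()) for d in place_of(n,l)][:3])
E
```

```text
{'time_s': 0.0, 'qpos': array([-6.99008093e+01,  1.83506295e+01,  8.97065418e+01, -3.81990499e-04,
        7.20431921e+01, -1.14805705e+00]), 'qvel': array([0.02657014, 0.10948966, 0.0347759 , 0.06098409, 0.02513172,
       0.03789869]), 'effort': array([-1.10987126e-03, -4.12462807e+01, -2.31974065e+01,  7.22593954e-02,
        4.55880084e-02, -1.45615868e-04]), 'ee_pos': array([ 208.18122256, -535.44839357,  213.12949947]), 'ee_rot': array([179.05927366,  89.89963599, 110.3066395 ]), 'force': array([ 0.85410123,  0.61699921, -0.07348384]), 'torque': array([-0.02472419, -0.01574911, -0.0291733 ]), 'gripper_width': 91.26858863025336}
{'intrinsics': array([[421.52783246,   0.        , 322.78372818],
       [  0.        , 421.52783246, 199.69780184],
       [  0.        ,   0.        ,   1.        ]]), 'origin': array([-111.15795097, 1010.19058671,  917.95343624]), 'orientation': array([-123.46980479,    0.8883347 , -148.88947247])}
{'intrinsics': array([[416.23475255,   0.        , 320.66273595],
       [  0.        , 416.23475255, 199.60016019],
       [  0.        ,   0.        ,   
[... 714 characters left out ...]
)]
side disc_foot [(0.67, [283.9, 251.1])]
side stand [(0.94, [340.5, 285.5]), (0.66, [288.2, 262.9]), (0.62, [319.0, 358.2])]
side sharpener [(0.95, [363.9, 193.3]), (0.74, [288.0, 262.1]), (0.5, [359.4, 245.2])]
side spindle_seat [(0.59, [366.2, 165.1])]
side spindle_tip [(0.59, [365.4, 151.4])]
side glue [(0.71, [213.7, 260.6])]
side mallet [(0.59, [400.6, 166.7])]
top disc_hub [(0.91, [272.0, 196.5])]
top disc_foot [(0.92, [273.9, 195.5])]
top stand [(0.68, [266.7, 248.4]), (0.67, [275.3, 198.1]), (0.58, [206.2, 269.4])]
top sharpener [(0.65, [388.0, 214.3])]
top spindle_seat [(0.88, [395.5, 205.6])]
top spindle_tip []
top glue [(0.78, [245.6, 152.8])]
top mallet [(0.74, [452.7, 223.5])]
```

View pics/top0.png

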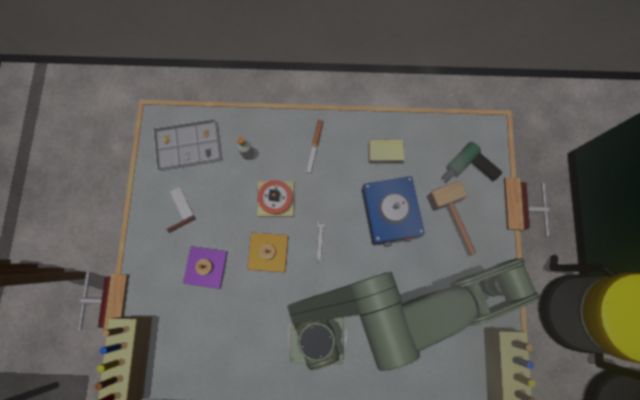

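View pics/side0.png

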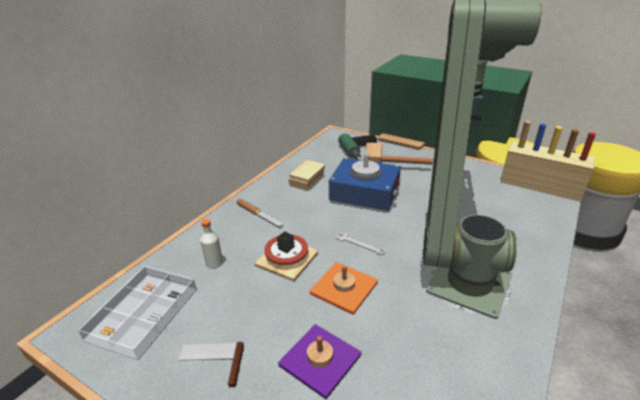

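Disc with the black hub sits on the plain plywood stand (top 274,197; side 285,245). The orange (268,252) and purple (205,267) stands are empty look-alikes. The sharpener is at top (393,210) and side (364,185), with its flange at top (396,207).

```bash
python3 - <<'E'
from h import *
s=state();S=cam("side");T=cam("top")
for n,a,b in(("hub",[284.4,240.1],[272,196.5]),("foot",[283.9,251.1],[273.9,195.5]),("seat",[366.2,165.1],[395.5,205.6]),("sharp",[363.9,193.3],[388,214.3])):
    p,e=tri([ray(S,a),ray(T,b)]); print(n,p.round(1),np.round(e,1))
print(onz(T,[272,196.5],75),onz(T,[395.5,205.6],130),onz(S,[366.2,165.1],130))
R=Ro.from_euler("xyz",s["ee_rot"],degrees=True).as_matrix();print(R.round(3))
t=cv2.imread("pics/side0.png");print(cv2.imwrite("pics/crop.png",np.hstack([cv2.resize(t[215:285,240:330],None,fx=4,fy=4),cv2.resize(t[135:205,325:415],None,fx=4,fy=4)])))
E
```

```text
hub [531.6 197.4  88.3] [2.5 2.5]
foot [544.  194.7  37.4] [1.3 1.3]
seat [ 495.1 -287.2  134.1] [3.4 3.4]
sharp [ 488.1 -275.5   13.1] [1.9 1.9]
[532.31860823 197.92997033  75.        ] [ 499.19605294 -286.83694372  130.        ] [ 494.78527259 -294.41439412  130.        ]
[[ 0.     0.932  0.362]
 [-0.     0.362 -0.932]
 [-1.     0.     0.   ]]
True
```

View pics/crop.png

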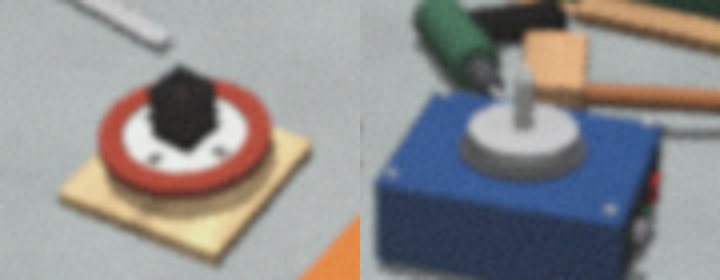

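Confirmed: the crop shows the black square hub on the plain plywood stand; the pin isn't visible from here. I'll pass over the sharpener first and look down with the wrist camera.

Request:
drive_tool(
  plan=[
    [0,0,0,0,0,60,91],
    [0,0,0,40,30,120,91],
    [0,0,0,80,65,160,91],
    [0,0,0,125,105,160,91],
    [0,0,0,170,145,160,91],
    [0,0,0,215,185,160,91],
    [0,0,0,260,225,160,91],
    [0,0,0,290,250,160,91],
    [0,0,0,290,250,160,91],
    [0,0,0,290,250,160,91],
  ],
)

```text
time_s: 2.15
ee_pos: [498.0, -286.2, 373.9]
ee_rot: [-73.9, 90.0, -142.6]
force: [0.3, -0.7, -0.6]
gripper_width: 91.0
```

```bash
python3 - <<'E'
from h import *
s=state(); im=grab_frame("wrist"); save(im,"w1.png"); c=cam("wrist",s)
print(s["time_s"],s["ee_pos"],s["qvel"].round(1),s["force"],s["torque"])
for l in("spindle_seat","spindle_tip","sharpener"):
    for d in place_of("wrist",l)[:2]:
        uv=np.array(d["location"])*[640,400]; print(l,d["p"],uv,onz(c,uv,{"spindle_seat":130,"spindle_tip":196,"sharpener":0}[l]))
E
```

```text
2.15 [ 498.00700287 -286.19319175  373.90939698] [-1.4 -0.5  0.2  0.2  0.   0.1] [ 0.25790553 -0.73430839 -0.61150228] [ 0.02620827 -0.04232342 -0.00481518]
spindle_seat 0.57 [320.512 173.32 ] [ 497.40507625 -285.6868321   130.        ]
spindle_seat 0.34 [52.48 27.52] [546.0579892   81.95051963 130.        ]
spindle_tip 0.83 [318.528 182.08 ] [ 497.0161174  -283.37426465  196.        ]
sharpener 0.66 [316.032 163.   ] [ 492.22112772 -279.3036599     0.        ]
```

View pics/w1.png

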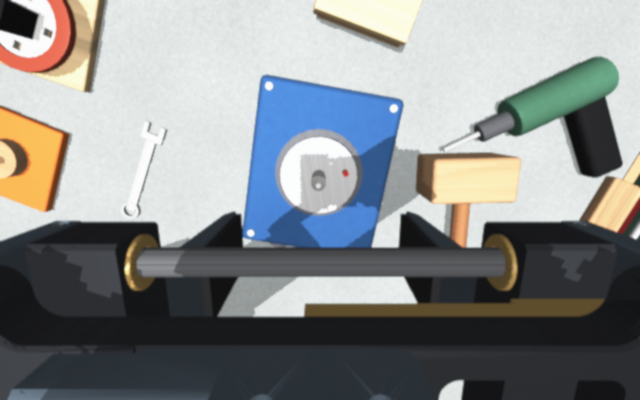

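The pin is the red spot at (346,173) and the shaft is at (319,180), flange centre about (319,172). I'll compute its bearing, then head to the disc.

```bash
python3 - <<'E'
from h import *
s=state(); im=cv2.imread("pics/w1.png")[:,:,::-1].astype(int); c=cam("wrist",s)
r=im[120:225,265:370]; m=(r[...,0]>r[...,1]+50)&(r[...,0]>r[...,2]+50)
v,u=np.nonzero(m); uv=[u.mean()+265,v.mean()+120]; pin=onz(c,uv,140); print(m.sum(),uv,pin)
# flange: non-blue pixels in disc
b=(r[...,2]-r[...,0]>30).astype(np.uint8)
g=((1-b)*255).astype(np.uint8)
save(cv2.resize(np.dstack([g,g,g]),None,fx=4,fy=4),"m.png")
best=None
rr=np.radians(np.arange(0,360,4)); gray=cv2.cvtColor(im.astype(np.uint8),cv2.COLOR_RGB2GRAY).astype(float)
gray=255.0*((im[...,2]-im[...,0])<25); gray=cv2.GaussianBlur(gray,(3,3),0)
# rim of flange top circle r=52 z=130: search centre maximizing inside-outside contrast of whiteness
sat=(im.max(2)-im.min(2)).astype(float); lum=im.mean(2)
from scipy.ndimage import map_coordinates as mc
def ring(x,y,rad,a):
    P=[proj(c,[x+rad*np.cos(t),y+rad*np.sin(t),130]) for t in rr]; P=np.array(P); return mc(a,[P[:,1],P[:,0]],order=1)
for x in np.arange(488,506,1):
  for y in np.arange(-294,-276,1):
    q=np.clip(ring(x,y,50,lum)-ring(x,y,54,lum),0,40).sum()
    if best is None or q>best[0]: best=(q,x,y)
print(best)
for ce in (best[1:],(497.4,-285.7)): print(np.degrees(np.arctan2(pin[1]-ce[1],pin[0]-ce[0])),np.hypot(pin[1]-ce[1],pin[0]-ce[0]))
# disc slot/hub location: predict hub & stand in view
for l in("disc_hub","disc_foot"):
    for d in place_of("wrist",l)[:1]:
        w=np.array(d["location"])*[640,400]; print(l,d["p"],w,onz(c,w,75 if l=="disc_hub" else 40))
R=Ro.from_euler("xyz",s["ee_rot"],degrees=True).as_matrix();print(R.round(3))
E
```

```text
30 [np.float64(345.26666666666665), np.float64(172.96666666666667)] [ 510.72555565 -316.06619572  140.        ]
(np.float64(3585.3231071737423), np.int64(493), np.int64(-285))
-60.29205411629588 35.76735718397089
-66.30675912305192 33.16136722425418
disc_hub 0.61 [ 2.112 14.6  ] [536.18045322 193.72350135  75.        ]
disc_foot 0.56 [29.312 25.6  ] [534.06919873 188.32165468  40.        ]
[[ 0.     0.933  0.361]
 [-0.     0.361 -0.933]
 [-1.     0.     0.   ]]
```

Request:
drive_tool(
  plan=[
    [0,0,0,0,50,0,91],
    [0,0,0,0,110,0,91],
    [0,0,0,0,170,-10,91],
    [0,0,0,10,230,-20,91],
    [0,0,0,20,290,-40,91],
    [0,0,0,30,350,-60,91],
    [0,0,0,35,410,-80,91],
    [0,0,0,38,460,-90,91],
    [0,0,0,38,483,-90,91],
    [0,0,0,38,483,-90,91],
  ],
)

```text
time_s: 3.7
ee_pos: [535.6, 197.3, 283.9]
ee_rot: [-38.1, 90.0, -106.9]
force: [-0.5, -0.0, -0.2]
gripper_width: 90.8
```

```bash
python3 - <<'E'
from h import *
s=state(); im=grab_frame("wrist"); save(im,"w2.png"); c=cam("wrist",s)
print(s["time_s"],s["ee_pos"],s["qvel"].round(1))
for l,z in(("disc_hub",75),("disc_foot",40),("stand",0)):
    for d in place_of("wrist",l)[:1]:
        uv=np.array(d["location"])*[640,400]; print(l,d["p"],uv,onz(c,uv,z))
R=Ro.from_euler("xyz",s["ee_rot"],degrees=True).as_matrix();print(R.round(3))
E
```

```text
3.7 [535.58612763 197.32200246 283.88437789] [-2.3 -1.1  0.4 -1.1  0.4 -0.5]
disc_hub 0.77 [324.992 182.32 ] [531.79527262 190.57036909  75.        ]
disc_foot 0.73 [327.808 176.2  ] [535.0185781  187.19066465  40.        ]
stand 0.65 [326.976 169.52 ] [537.88863102 188.63630377   0.        ]
[[-0.     0.932  0.363]
 [-0.001  0.363 -0.932]
 [-1.    -0.     0.   ]]
```

View pics/w2.png

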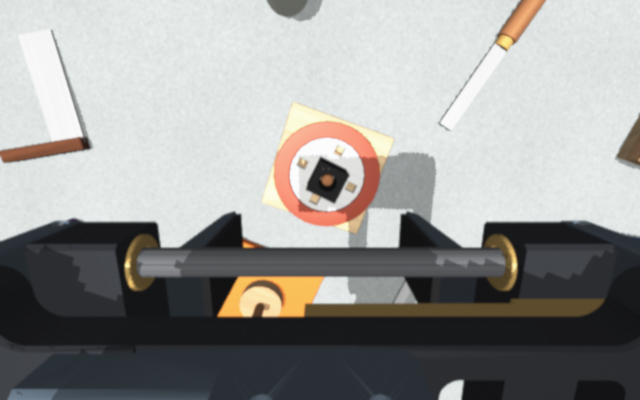

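Hub at (328,180), slots at (340,149), (303,162), (351,187), (315,199). I'll get the hub yaw from the slots.

```bash
python3 - <<'E'
from h import *
s=state(); im=cv2.imread("pics/w2.png")[:,:,::-1].astype(int); c=cam("wrist",s)
gray=im.mean(2); P=[]
for u,v in((340,149),(303,162),(315,199),(351,187)):
    r=im[v-8:v+9,u-8:u+9]; w=np.clip(r[...,0]-r[...,2]-20,0,60)*(r.min(2)>60)*(r[...,0]-r[...,1]<55)
    yy,xx=np.mgrid[v-8:v+9,u-8:u+9]; q=[(w*xx).sum()/w.sum(),(w*yy).sum()/w.sum()]; p=onz(c,q,46); P.append(p); print(np.round(q,1),p.round(1))
P=np.array(P); ce=P.mean(0); print("c",ce)
for p in P: print(np.degrees(np.arctan2(p[1]-ce[1],p[0]-ce[0])).round(1),np.hypot(*(p-ce)[:2]).round(1))
# ring from red
m=((im[...,0]-im[...,1]>60)&(im[...,0]-im[...,2]>60)); m[:, :265]=0; m[:,400:]=0; m[:110]=0; m[235:]=0
cs,_=cv2.findContours(m.astype(np.uint8),cv2.RETR_EXTERNAL,cv2.CHAIN_APPROX_NONE); k=max(cs,key=len)
e=cv2.fitEllipse(k); print(e, onz(c,e[0],54))
# hub top: black quad
d=(im.max(2)<60); d[:150]=0;d[210:]=0;d[:,:300]=0;d[:,355:]=0
cs,_=cv2.findContours(d.astype(np.uint8),cv2.RETR_EXTERNAL,cv2.CHAIN_APPROX_NONE);k=max(cs,key=len);print(cv2.minAreaRect(k))
E
```

```text
[338.6 150.6] [572.9 184.5  46. ]
[302.2 162.4] [541.2 223.6  46. ]
[314.3 198.1] [501.6 191.5  46. ]
[350.5 186.8] [533.8 151.5  46. ]
c [537.37314297 187.74774151  46.        ]
-5.3 35.7
83.8 36.0
174.0 36.0
-95.7 36.5
((326.3757629394531, 173.39390563964844), (103.12915802001953, 104.5709457397461), 66.77238464355469) [540.20144079 189.06464168  54.        ]
((327.10003662109375, 179.80001831054688), (31.304948806762695, 32.64659118652344), 26.56505012512207)
```

Request:
drive_tool(
  plan=[
    [0,0,-9,2,-5,-30,91],
    [0,0,-18,2,-9,-70,91],
    [0,0,-27,2,-9,-105,91],
    [0,0,-27,2,-9,-110,91],
    [0,0,-27,2,-9,-110,91],
    [0,0,-27,2,-9,-110,91],
  ],
)

```text
time_s: 4.65
ee_pos: [539.0, 186.1, 176.4]
ee_rot: [98.9, 89.8, 3.0]
force: [0.0, -0.1, 0.5]
gripper_width: 90.9
```

```bash
python3 - <<'E'
from h import *
s=state(); im=grab_frame("wrist"); save(im,"w3.png"); c=cam("wrist",s)
print(s["time_s"],s["ee_pos"],s["qvel"].round(1))
for l,z in(("disc_hub",75),("disc_foot",40)):
    for d in place_of("wrist",l)[:1]:
        uv=np.array(d["location"])*[640,400]; print(l,d["p"],uv,onz(c,uv,z))
R=Ro.from_euler("xyz",s["ee_rot"],degrees=True).as_matrix();print(R.round(3))
E
```

```text
4.65 [539.00940786 186.14952701 176.43165602] [ 0.2  0.   0.3  0.  -0.1  0.4]
disc_hub 0.62 [317.12 201.8 ] [535.99212577 190.08321047  75.        ]
disc_foot 0.72 [166.272   8.32 ] [717.49165527 306.12961189  40.        ]
[[ 0.004  0.995 -0.103]
 [ 0.    -0.103 -0.995]
 [-1.     0.004 -0.001]]
```

View pics/w3.png

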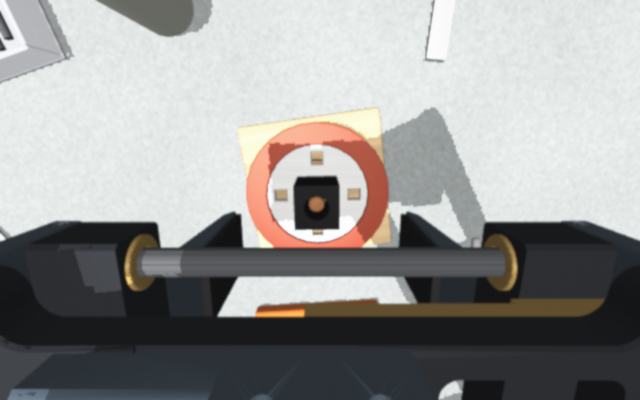

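Hub is square to the jaws at (317,203), with slots at (281,194), (353,194) and (317,157). That puts the centre at about (537,190). I'll descend and grip.

Request:
drive_tool(
  plan=[
    [0,0,0,-2,4,-40,91],
    [0,0,0,-2,4,-80,91],
    [0,0,0,-2,4,-106,91],
    [0,0,0,-2,4,-114,91],
    [0,0,0,-2,4,-116,91],
    [0,0,0,-2,4,-116,91],
  ],
  grip_force=35,
)

```text
time_s: 5.55
ee_pos: [537.3, 190.5, 60.9]
ee_rot: [102.6, 89.7, 6.7]
force: [-0.2, 1.2, 0.7]
gripper_width: 91.0
```

Request:
drive_tool(
  plan=[
    [0,0,0,0,0,0,60],
    [0,0,0,0,0,0,30],
    [0,0,0,0,0,0,30],
    [0,0,0,0,0,0,30],
    [0,0,0,0,0,0,30],
    [0,0,0,0,0,0,30],
    [0,0,0,0,0,0,30],
    [0,0,0,0,0,0,30],
  ],
  grip_force=35,
)

```text
time_s: 6.55
ee_pos: [537.3, 190.4, 60.9]
ee_rot: [99.2, 89.7, 3.3]
force: [-0.2, -1.6, 0.2]
gripper_width: 37.9
```

Request:
drive_tool(
  plan=[
    [0,0,0,0,0,8,30],
    [0,0,0,0,0,25,30],
    [0,0,0,0,0,55,30],
    [0,0,0,0,0,95,30],
    [0,0,0,0,0,135,30],
    [0,0,0,0,0,175,30],
    [0,0,0,0,0,205,30],
    [0,0,0,0,0,220,30],
    [0,0,0,0,0,220,30],
  ],
)

```text
time_s: 7.68
ee_pos: [537.3, 190.5, 281.2]
ee_rot: [102.9, 89.7, 7.0]
force: [0.0, 0.6, -4.3]
gripper_width: 38.0
```

```bash
python3 - <<'E'
from h import *
s=state();print(s)
print(Ro.from_euler("xyz",s["ee_rot"],degrees=True).as_matrix().round(4))
E
```

```text
{'time_s': 7.675, 'qpos': array([ 1.84012589e+01,  1.57724686e+01,  8.36208476e+01, -6.39992993e-02,
        8.02935446e+01,  1.14300587e+02]), 'qvel': array([-0.08185184,  1.24026963,  2.72465323, -0.02608456, -0.52118719,
       -0.10235169]), 'effort': array([ 9.61220940e-03, -4.33202326e+01, -2.67904633e+01, -4.24275000e-03,
       -4.60840110e-02, -7.91771436e-04]), 'ee_pos': array([537.33419112, 190.49061703, 281.24015511]), 'ee_rot': array([102.90011277,  89.68056402,   7.01140213]), 'force': array([ 3.77788276e-03,  5.64673750e-01, -4.27740192e+00]), 'torque': array([ 0.0559863 ,  0.0489709 , -0.03208927]), 'gripper_width': 38.04415499505446}
[[ 5.500e-03  9.947e-01 -1.026e-01]
 [ 7.000e-04 -1.026e-01 -9.947e-01]
 [-1.000e+00  5.400e-03 -1.200e-03]]
```

Request:
drive_tool(
  plan=[
    [0,0,4,-8,-25,0,30],
    [0,0,8,-22,-75,0,30],
    [0,0,12,-38,-130,0,30],
    [0,0,17,-55,-190,0,30],
    [0,0,21,-73,-250,0,30],
    [0,0,25,-90,-310,0,30],
    [0,0,29,-108,-370,0,30],
    [0,0,32,-125,-430,0,30],
    [0,0,34,-140,-485,0,30],
    [0,0,34,-152,-525,0,30],
  ],
)

```text
time_s: 8.93
ee_pos: [383.7, -336.2, 279.1]
ee_rot: [139.1, 89.6, 77.1]
force: [-0.2, -0.2, -3.8]
gripper_width: 38.0
```

Request:
drive_tool(
  plan=[
    [0,0,0,0,0,0,30],
    [0,0,0,0,0,0,30],
    [0,0,0,0,0,0,30],
  ],
)

```text
time_s: 9.3
ee_pos: [383.9, -334.9, 278.6]
ee_rot: [146.2, 89.6, 84.3]
force: [-0.3, 0.2, -3.7]
gripper_width: 37.9
```

```bash
python3 - <<'E'
from h import *
s=state(); im=grab_frame("wrist"); save(im,"w4.png"); c=cam("wrist",s)
print(s["time_s"],s["ee_pos"],s["qvel"].round(1),s["force"].round(1))
for l,z in(("spindle_seat",130),("spindle_tip",196)):
    for d in place_of("wrist",l)[:2]:
        uv=np.array(d["location"])*[640,400]; print(l,d["p"],uv,onz(c,uv,z))
R=Ro.from_euler("xyz",s["ee_rot"],degrees=True).as_matrix();print(R.round(4))
E
```

```text
9.3 [ 383.88176173 -334.87029129  278.60379241] [ 0.4 -0.3 -0.4 -0.2 -0.  -0.1] [-0.3  0.2 -3.7]
spindle_seat 0.91 [330.176  61.28 ] [ 496.8768416  -283.11755828  130.        ]
spindle_tip 0.61 [330.112  47.88 ] [ 493.71916311 -282.94937063  196.        ]
[[ 7.000e-04  8.821e-01  4.710e-01]
 [ 7.300e-03  4.710e-01 -8.821e-01]
 [-1.000e+00  4.100e-03 -6.100e-03]]
```

View pics/w4.png

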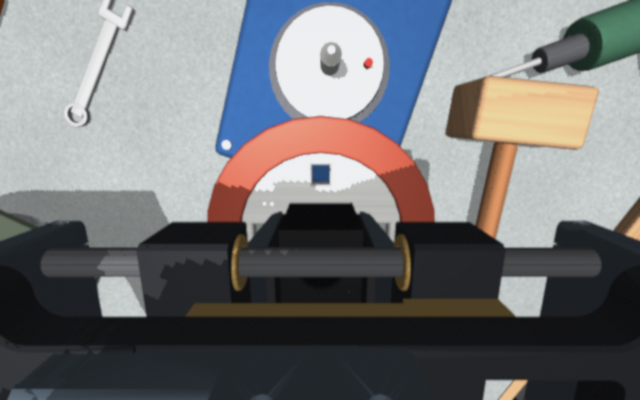

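Flange is the white ellipse around (329,61), pin red at (368,63), shaft at (331,55). The disc is held level with its front slot at (320,174).

```bash
python3 - <<'E'
from h import *
s=state(); im=cv2.imread("pics/w4.png")[:,:,::-1].astype(int); c=cam("wrist",s)
m=(im.min(2)>185).astype(np.uint8); m[:,:265]=0;m[:,395:]=0;m[125:]=0
m=cv2.morphologyEx(m,cv2.MORPH_OPEN,np.ones((3,3),np.uint8))
n,lab,st,_=cv2.connectedComponentsWithStats(m); k=lab[75,310]; print(st[k])
cs,_=cv2.findContours((lab==k).astype(np.uint8),cv2.RETR_EXTERNAL,cv2.CHAIN_APPROX_NONE); q=max(cs,key=len)[:,0].astype(float)
X=np.array([onz(c,u,130)[:2] for u in q])
# robust circle fit, r=52
from scipy.optimize import least_squares
f=least_squares(lambda p:np.hypot(X[:,0]-p[0],X[:,1]-p[1])-p[2],[496,-284,52],loss="soft_l1",f_scale=.5); print("flange",f.x)
r=(im[...,0]-im[...,1]>80)&(im[...,0]-im[...,2]>80); r[:,:350]=0;r[:,390:]=0;r[:40]=0;r[90:]=0
v,u=np.nonzero(r); print(u.min(),u.max(),v.min(),v.max(),u.mean(),v.mean())
for z in(136,138): 
    p=onz(c,[u.mean(),v.mean()],z); d=p[:2]-f.x[:2]; print(p,np.degrees(np.arctan2(d[1],d[0])),np.hypot(*d))
b=(im[...,2]-im[...,0]>25); b[:160]=0;b[190:]=0;b[:,:305]=0;b[:,335:]=0; v,u=np.nonzero(b); w=[(u.min()+u.max())/2,(v.min()+v.max())/2]
K,R,o=c; g=onz(c,w,s["ee_pos"][2]-20.9+9); Rt=Ro.from_euler("xyz",s["ee_rot"],degrees=True).as_matrix()
print(w,u.min(),u.max(),v.min(),v.max(),"slot in tool",Rt.T@(g-s["ee_pos"]))
# w1 view circle
E
```

```text
[ 276    6  107  112 8826]
flange [ 493.75287736 -284.27866977   51.20507248]
365 372 58 66 368.18518518518516 62.166666666666664
[ 512.43626191 -315.99149966  136.        ] -59.49584193240166 36.80723350101346
[ 511.98667248 -315.91764364  138.        ] -60.04480658088709 36.517063847879186
[np.float64(320.5), np.float64(173.0)] 312 329 165 181 slot in tool [12.06294594 37.10022627 -0.83596711]
```

Request:
drive_tool(
  plan=[
    [-0.25,-0.13,2,20,9,0,30],
    [-0.25,-0.13,2,50,23,0,30],
    [-0.25,-0.13,2,80,37,0,30],
    [-0.25,-0.13,2,102,47,0,30],
    [-0.25,-0.13,2,109,50,-10,30],
    [-0.25,-0.13,2,109,50,-30,30],
    [-0.25,-0.13,2,109,50,-48,30],
    [-0.25,-0.13,2,109,50,-53,30],
    [-0.25,-0.13,2,109,50,-53,30],
    [-0.25,-0.13,2,109,50,-53,30],
  ],
)

```text
time_s: 10.7
ee_pos: [493.3, -285.6, 227.1]
ee_rot: [69.0, 89.7, 9.1]
force: [-0.4, 0.1, -2.6]
gripper_width: 37.9
```

```bash
python3 - <<'E'
from h import *
s=state(); im=grab_frame("side"); save(cv2.resize(im[120:220,300:430],None,fx=5,fy=5,interpolation=2),"s5.png")
print(s["time_s"],s["ee_pos"],s["force"].round(1),s["torque"].round(2))
print(Ro.from_euler("xyz",s["ee_rot"],degrees=True).as_matrix().round(4))
E
```

```text
10.7 [ 493.28902026 -285.64899568  227.07392472] [-0.4  0.1 -2.6] [-0.07  0.01  0.02]
[[ 5.000e-03  8.652e-01  5.015e-01]
 [ 8.000e-04  5.015e-01 -8.652e-01]
 [-1.000e+00  4.700e-03  1.800e-03]]
```

View pics/s5.png

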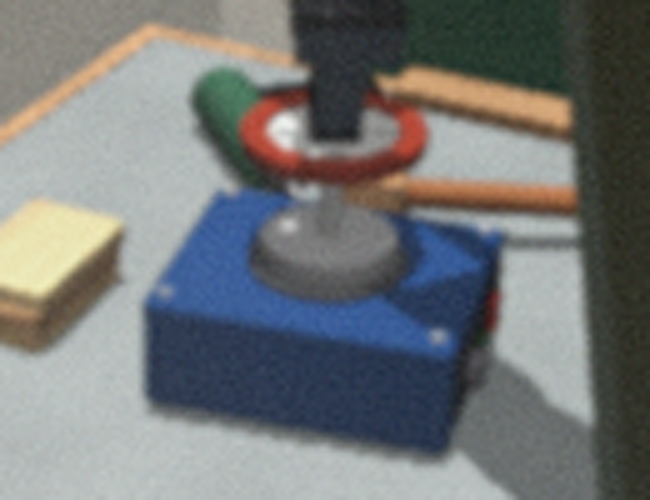

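Disc is centred above the shaft in the side view. Lowering slowly, checking force.

Request:
drive_tool(
  plan=[
    [0,0,0,-0.5,0.5,-4,30],
    [0,0,0,-0.5,0.5,-8,30],
    [0,0,0,-0.5,0.5,-12,30],
    [0,0,0,-0.5,0.5,-16,30],
    [0,0,0,-0.5,0.5,-20,30],
    [0,0,0,-0.5,0.5,-20,30],
  ],
)

```text
time_s: 11.5
ee_pos: [492.7, -285.0, 206.6]
ee_rot: [76.8, 89.7, 16.9]
force: [0.9, -0.2, -3.3]
gripper_width: 38.2
```

Request:
drive_tool(
  plan=[
    [0,0,0,0,0,-3,30],
    [0,0,0,0,0,-6,30],
    [0,0,0,0,0,-9,30],
    [0,0,0,0,0,-9,30],
  ],
)

```text
time_s: 12.0
ee_pos: [492.5, -284.9, 197.3]
ee_rot: [84.1, 89.8, 24.2]
force: [-0.5, -0.3, -4.0]
gripper_width: 37.9
```

```bash
python3 - <<'E'
from h import *
s=state()
print(s["time_s"],s["ee_pos"],s["force"].round(1),s["torque"].round(2))
E
```

```text
12.0 [ 492.45720393 -284.88537627  197.27762508] [-0.5 -0.3 -4. ] [0.01 0.02 0.02]
```

Request:
drive_tool(
  plan=[
    [0,0,0,0,0,-4,30],
    [0,0,0,0,0,-8,30],
    [0,0,0,0,0,-12,30],
    [0,0,0,0,0,-16,30],
    [0,0,0,0,0,-20,30],
    [0,0,0,0,0,-24,30],
    [0,0,0,0,0,-28,30],
    [0,0,0,0,0,-30,30],
    [0,0,0,0,0,-30,30],
  ],
)

```text
time_s: 13.12
ee_pos: [492.4, -284.8, 167.1]
ee_rot: [87.3, 89.8, 27.4]
force: [0.6, -0.1, -3.1]
gripper_width: 37.9
```

Request:
drive_tool(
  plan=[
    [0,0,0,0,0,-1,30],
    [0,0,0,0,0,-2,30],
    [0,0,0,0,0,-3,30],
    [0,0,0,0,0,-4,30],
    [0,0,0,0,0,-5,30],
    [0,0,0,0,0,-6,30],
    [0,0,0,0,0,-6,30],
  ],
)

```text
time_s: 14.0
ee_pos: [492.4, -284.8, 161.0]
ee_rot: [90.5, 89.8, 30.6]
force: [-0.3, -0.3, -3.6]
gripper_width: 37.8
```

Request:
drive_tool(
  plan=[
    [0,0,0,0,0,-1,30],
    [0,0,0,0,0,-2,30],
    [0,0,0,0,0,-3,30],
    [0,0,0,0,0,-3,30],
  ],
)

```text
time_s: 14.5
ee_pos: [492.3, -284.7, 157.9]
ee_rot: [93.8, 89.8, 33.9]
force: [0.2, 0.6, -3.2]
gripper_width: 38.1
```

Request:
drive_tool(
  plan=[
    [0,0,0,0,0,-1,30],
    [0,0,0,0,0,-2,30],
    [0,0,0,0,0,-3,30],
    [0,0,0,0,0,-3,30],
  ],
)

```text
time_s: 15.0
ee_pos: [492.3, -284.7, 154.8]
ee_rot: [96.0, 89.8, 36.1]
force: [0.2, -0.8, -4.1]
gripper_width: 37.9
```

The disc is already well below the pin's top with no contact force, so the pin is in a slot. Easing down to the flange.

Request:
drive_tool(
  plan=[
    [0,0,0,0,0,-0.5,30],
    [0,0,0,0,0,-1,30],
    [0,0,0,0,0,-1.5,30],
    [0,0,0,0,0,-2,30],
    [0,0,0,0,0,-2.5,30],
    [0,0,0,0,0,-2.5,30],
  ],
)

```text
time_s: 15.75
ee_pos: [492.2, -284.7, 152.3]
ee_rot: [96.4, 89.8, 36.5]
force: [-0.8, 0.1, -3.6]
gripper_width: 37.6
```

Request:
drive_tool(
  plan=[
    [0,0,0,0,0,-0.5,30],
    [0,0,0,0,0,-1,30],
    [0,0,0,0,0,-1,30],
  ],
)

```text
time_s: 16.12
ee_pos: [492.2, -284.7, 151.2]
ee_rot: [98.3, 89.8, 38.4]
force: [-0.2, 1.2, -3.8]
gripper_width: 38.1
```

Request:
drive_tool(
  plan=[
    [0,0,0,0,0,-0.5,30],
    [0,0,0,0,0,-1,30],
    [0,0,0,0,0,-1,30],
  ],
)

```text
time_s: 16.5
ee_pos: [492.3, -284.8, 150.9]
ee_rot: [90.5, 89.8, 30.6]
force: [-2.0, 0.3, 2.5]
gripper_width: 37.9
```

Contact at underside z of about 130.0, which is home. One small press to confirm, then release gently.

Request:
drive_tool(
  plan=[
    [0,0,0,0,0,-0.4,30],
    [0,0,0,0,0,-0.4,30],
  ],
)

```text
time_s: 16.75
ee_pos: [492.3, -284.7, 150.8]
ee_rot: [88.0, 89.8, 28.1]
force: [-2.0, 0.1, 3.4]
gripper_width: 38.1
```

Request:
drive_tool(
  plan=[
    [0,0,0,0,0,0.3,42],
    [0,0,0,0,0,0.3,50],
    [0,0,0,0,0,0.5,70],
    [0,0,0,0,0,0.5,91],
    [0,0,0,0,0,0.5,91],
    [0,0,0,0,0,0.5,91],
    [0,0,0,0,0,0.5,91],
  ],
)

```text
time_s: 17.62
ee_pos: [492.3, -284.8, 151.4]
ee_rot: [87.1, 89.8, 27.2]
force: [0.5, 0.1, 0.3]
gripper_width: 90.8
```

Request:
drive_tool(
  plan=[
    [0,0,0,0,0,10,91],
    [0,0,0,0,0,35,91],
    [0,0,0,0,0,70,91],
    [0,0,0,0,0,110,91],
    [0,0,0,0,0,150,91],
    [0,0,0,-10,0,180,91],
    [0,0,0,-20,0,190,91],
    [0,0,0,-20,0,190,91],
    [0,0,0,-20,0,190,91],
  ],
)

```text
time_s: 18.75
ee_pos: [471.9, -284.5, 340.0]
ee_rot: [124.2, 89.8, 64.3]
force: [0.2, -1.0, 0.5]
gripper_width: 90.9
```

```bash
python3 - <<'E'
from h import *
s=state(); im=grab_frame("wrist"); c=cam("wrist",s)
sd=grab_frame("side"); print(s["time_s"],s["ee_pos"],s["force"])
C=cam("side")
for n in("disc_hub","disc_foot"):
    a=place_of("wrist",n)[:1]; b=place_of("side",n)[:1]
    if a and b: print(n,tri([ray(c,np.array(a[0]["location"])*[640,400]),ray(C,np.array(b[0]["location"])*[640,400])]))
A=cv2.resize(im[60:260,180:460],(560,400),interpolation=2); B=cv2.resize(sd[130:210,315:360+0+71-20],None,fx=5,fy=5)[:400,:]
B=cv2.resize(sd[130:210,325:405],(240,240)); B=np.vstack([B,np.zeros((160,240,3),np.uint8)])
save(np.hstack([A,B]),"f.png")
E
```

```text
18.75 [ 471.89315403 -284.46197773  339.95051938] [ 0.17203607 -1.03977802  0.45709033]
disc_hub (array([ 496.3260574 , -277.8133775 ,  173.00037397]), [np.float64(5.082659095146118), np.float64(5.08265909514631)])
disc_foot (array([ 491.45184212, -282.8095275 ,  120.79981647]), [np.float64(4.097025848349164), np.float64(4.097025848349166)])
```

View pics/f.png

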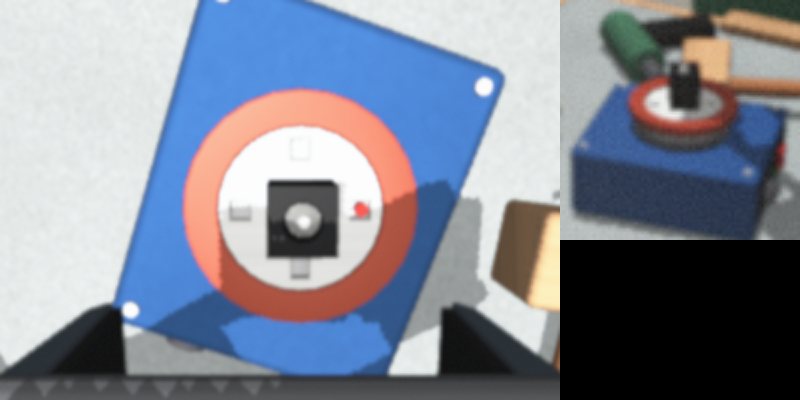

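The picture shows the red pin inside the right slot (crop 361,210), the shaft tip standing out of the hub (303,220), and the disc flat on the flange. Handing in.

```bash
python3 -c "
from h import *
print(env.job_done())"
```

```text
the job is handed in; nothing more can be done
None
```

The grinding disc is on the sharpener's shaft, flat on the flange, with the red drive pin in one of its slots. I handed the job in at about 19 s of the 72 s allowed.

- **Picking up:** I gripped the disc by its hub and lifted it off the plywood stand. I touched neither the orange and purple look-alikes nor any of the bystanders.
- **Fitting:** Two wrist-camera views put the pin at about -60° round the shaft, so I turned the disc to line up a slot before lowering. It went past the pin without contact, so no searching was needed. It met the flange with the underside at about z = 130 mm and roughly 7 N of pressing.
- **Final checks:** After letting go, I raised the gripper well clear. The last picture shows the pin inside a slot, the shaft tip showing through the hub and the disc level.
- **Disagreement:** A rough network triangulation put the underside at about 121 mm and hub mid-height at 173 mm, with 4–5 mm ray error. The expected values are 130 and 165 mm. I trusted the contact height and the picture instead.

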